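# Put the transmitter on the dummy load and key it

### The arm

A 6-joint arm with a two-finger parallel gripper is mounted at the origin on the work surface. World frame = base frame: x ahead of the robot, y to its left, z up, the work surface at z = 0. Lengths are in m, angles in rad, forces in N, time in s.
With the tool pointing down it reaches from about 0.25 to 0.775 m from the base axis. Payload 4 kg.
Tool frame: the origin (TCP) lies at the very end of the fingers, on their centre line; the grasp point (between the pads) lies 19 mm behind it; z points along the fingers, y is the line along which they close (so a half turn about z gives the same grasp; the last joint's range is limited). The gripper opens to 94 mm and grips with 3 to 60 N. Pads are 16 mm wide; open, the fingers measure 119 mm over their backs; the gripper's body (75 mm by 177 mm) begins 78 mm behind the grasp point.
Start: joints at [-1.26, 0.087, 1.371, -0, 1.684, -0.103], TCP at [0.221, -0.504, 0.206] pointing down, gripper open.
Joint ranges: [-3.1, 3.1], [-0.76, 2.03], [0.27, 2.55], [-1.08, 4.22], [0.17, 2.65], [-2.57, 2.57]. Speed limits (rad/s): [2.79, 2.79, 3.14, 3.14, 3.14, 3.14].

### API

Orientations are given as a unit quaternion [x, y, z, w].
In Python, from plant import ctrl, get_image, spotter gives the robot as it stands. The module is installed in compiled form; this text tells all that it offers.
- The arm moves only by the tool apply_moves, never from a script. Its argument "rows" is a list of rows, each a list of 2 entries, a list of its own where there are three numbers: the shift along the tool's x, y, z in mm, then the turn about the tool's z in rad. A call has 1 to 12 rows; each row is the pose to reach, as a shift and turn from the pose commanded when the call began, along the tool's axes at that moment; what a row does not reach only later rows make up. A row lasts 1/10 s, in which the tool goes at most 50 mm and 8.59 degrees, less where a joint would pass 70% of its speed; a pose out of reach is approached as far as the arm can. A call with a gripper value outside its range is refused whole. "hand" is the opening in per cent of the stroke, from 0 (shut) to 100 (fully open), set as the call begins (left out, the last holds). The fingers move at their own pace and stop on an object; "squeeze" is the grip in N (left out, the last holds). Time passes only in rows, so rows that repeat a pose let the fingers close. It gives the time, the measured TCP pose, the force, the opening and the grip force at its end, in the units of the state.
- ctrl.read_state(): the state, without advancing time (a new reading comes with each control period).
- get_image(name): name is "scene" or "top" or "wrist"; returns a dict with "color" (420x560x3 uint8, red, green, blue), "range_z" (420x560 float32, m along the optical axis (not along the pixel's ray), 0 where there is no reading), "vfov" (degrees; the focal length in pixels is half the picture's height over the tangent of half this angle, whatever the lens; pixels are square), "cx", "cy" (the principal point, pixels), "k1" (the pictures are not rectified: a ray, as slopes to the right and down, at radius r is drawn at 1 + k1 r^2 times it, then the intrinsics apply), "world_to_cam" (4x4, takes a point from world to camera coordinates); the wrist camera has in their place "mount" (4x4, takes a point from camera to tool coordinates, whose origin is the TCP and whose axes are the flange's). Camera axes: x right, y down, z forward; pixel columns grow to the right and rows downward; lengths in m; the calibration is good to about 2 mm. A picture is of the moment at which its call begins: read the wrist's pose just before it.
- ctrl.hand_in(): hands the job in; it is judged then, once.
Trained networks look in the newest picture that a camera, given by its name, has taken for a name from the list of things; names that differ only in an ending like _2 or _b are one class to them, and where a whole thing is asked for, a point or a joint stands for the part that bears it (a point fixed in the world has none). Each returns a list of dicts, best first, with "p" (0 to 1); they miss things now and then, are a little off and sometimes report something else, mostly with a low value. They report only what shows in the picture. A call takes as long as a camera call.
- spotter.trace(label, camera): "pixels" (420x560 bool, what is visible of it) and "bbox" ([left, top, width, height] in pixels, round what is visible of it).
The state is a dict: "clock": time; "q": joint angles; "qvel": joint speeds; "effort": joint torques, N m; "eef_pos": TCP position; "orientation": TCP orientation; "force": force on the tool from outside, world axes, zero at the start; "moment": the same for the moment, N m; "gripper_width": opening from 0.0 (shut) to 1.0 (fully open); "gripper_force": force on a finger pad.
Only numpy, scipy, OpenCV 4.12 (cv2) and the standard library are available. Lean on these libraries where they do the work, as an engineer would, in place of code of your own. Each camera call takes 0.05 s, during which the arm holds its last target. There are 200 camera calls.

### The job

The transmitter is still switched to the antenna. Push the lever of the coaxial switch round with a finger, without pinching it, until it clicks in pointing at the connector that carries the finned dummy load; only then press the talk bar of the desk microphone fully down, and finish while still holding it down. Nothing is picked up: leave the microphone standing where it is, and do not disturb the other things on the bench.

Things in the scene. Friction and masses are not known exactly. Their poses are not given: they have to be found in the camera images.
- switch: Four-way coaxial switch, screwed to the bench, left or right of the microphone: bare aluminium box 46 mm high, x -46 to +80, y -96 to +96 mm from its origin, which lies at bench level under the lever's axis. Round dial plate 72 mm across on its lid (top at 49 mm), with a thin dark line towards each connector. A steel elbow, 35 mm high, stands before its near face out to x = -91 mm.
- connectors (a point): Middle of the row of four connectors on the switch's far (+x) face, 83 mm ahead of the lever's axis, 26 mm above the bench; axes as the switch's. Flange centres at y = +75, +22, -22, -75 mm from here, pointing to +x. The +22 one, the antenna, carries a brass block with an elbow down into the bench. Nothing on the connectors is higher than 48 mm.
- lever (a joint): Lever angle about its vertical axis (rad), counter-clockwise from above positive; 0 = on the antenna (start), 0.248 rad left of the switch's +x. Four clicks, pointing at the connectors: +0.496 (y = +75), 0 (+22), -0.496 (-22), -0.991 (-75); stops 0.06 past the last clicks. Pushing to the next click takes up to 0.2 N m (3.5 N at 60 mm); past halfway it snaps into the next click and stays.
- lever_tip (a point): Tip of the switch's lever, 92 mm from its axis, 68 mm above the bench; x points outwards along the lever, z up. Black blade with a white line on top, 12 mm wide (7 mm over the last 18 mm), 60 to 76 mm above the bench, from 18 mm behind the axis to the tip, on a hub 34 mm across. Beside the blade it is free down to the dial plate (49 mm) and the lid (46 mm).
- lever_axis (a point): Point on the lever's axis at the top of the blade, 76 mm above the bench.
- dummy_load: Dummy load: fat black finned cylinder, 44 mm across, 94 mm long with nut, lying level, screwed on the switch's connector at y = +75, -22 or -75 mm, along the switch's +x. Fixed. Origin at bench level under the centre of that connector's flange. The other two carry a slim plain steel attenuator (22 mm across, 82 long) and a short steel cap (26 across, 20 long).
- mic: Desk microphone, loose, about 0.9 kg: flat black base 38 mm high with a grey talk bar near its front and a thin stalk with the microphone head (to 210 mm high) near its back. Origin on the bench under the middle of the talk bar; base from x = -40 to +125 mm, y = -50 to +50 mm; stalk at x = +108 mm.
- talk_bar (a joint): Travel of the talk bar, 0 (up) to 0.005 m (fully down); a spring brings it back. It takes about 1.3 N to start it and 4.5 N to hold it fully down.
- talk_bar_top (a point): Middle of the talk bar's top face, 44 mm above the bench when up, 39 mm when fully down. The bar is 34 (x) x 76 (y) mm; x and z axes as the microphone's.
- radio: Handheld radio lying on its back, loose: 120 x 56 x 33 mm with a 110 mm antenna. Bystander. Origin under its body's middle.
- battery: Black radio battery pack lying between the switch and the microphone, loose: 85 x 54 x 20 mm. Bystander. Origin under its middle.
- adapter: Small steel coaxial adapter standing upright between the switch and the microphone, loose: 26 mm across, 38 mm high. Bystander. Origin under its middle.
- spanner: Steel spanner 150 mm long lying at one side, loose. Bystander. Origin about its middle.
- multimeter: Grey hand multimeter lying on its back, loose: 185 x 88 x 50 mm. Bystander. Origin under its middle.
- screwdriver: Screwdriver lying at one side, loose. Bystander. Origin about its middle.
- tin: Open steel tin of small adapters at the back, loose: 100 x 150 x 35 mm. Bystander. Origin under its middle.

How it is judged:
By the outcome, as a careful person would: the job done as asked, in the order asked, and still so for the second after the job is handed in, while the arm keeps its last pose, push and grip.
It also fails if it takes over 45 s, if anything falls off the work surface, if the arm or the gripper's body presses on something with over 40 N, if the wrist force passes 120 N, or if a joint passes its speed limit or range.

## Working session

There is one attempt and no reset: what is moved stays moved. The work goes in short steps, Python scripts to look and compute and a tool call to move; the robot and the scene stay as the last step left them, time stands still between calls to the robot, and variables do not carry over. Pictures are saved under pics/ and viewed, at most 10 in all, crops included, and the job is handed in when it is done.

Besides the shell and the picture viewer there is one more tool, called after "Request:" in YAML: its name, and indented under it one key for each argument. apply_moves: Moves the arm, as the interface text tells. Its arguments: {"type":"object","properties":{"rows":{"type":"array"},"hand":{"type":"number"},"squeeze":{"type":"number"}},"required":["rows"]}

```bash
mkdir -p pics; cat > h.py <<'E'
import numpy as np, cv2
from plant import ctrl, get_image, spotter
def K(im):
    h,w=im["color"].shape[:2]; f=h/2/np.tan(np.radians(im["vfov"])/2); return f
def cloud(im,T=None):
    h,w=im["color"].shape[:2]; f=K(im)
    u,v=np.meshgrid(np.arange(w),np.arange(h)); xd=(u-im["cx"])/f; yd=(v-im["cy"])/f
    x,y=xd.copy(),yd.copy()
    for _ in range(8):
        s=1+im["k1"]*(x*x+y*y); x=xd/s; y=yd/s
    z=im["range_z"]; P=np.stack([x*z,y*z,z,np.ones_like(z)],-1)
    if T is None: T=np.linalg.inv(im["world_to_cam"])
    W=(P@np.asarray(T).T)[...,:3]; W[z<=0]=np.nan
    return W
def proj(im,p):
    c=np.asarray(im["world_to_cam"])@np.r_[p,1]; x,y=c[0]/c[2],c[1]/c[2]; s=1+im["k1"]*(x*x+y*y)
    return x*s*K(im)+im["cx"],y*s*K(im)+im["cy"]
def save(n,c): cv2.imwrite(f"pics/{n}.png",cv2.cvtColor(c,cv2.COLOR_RGB2BGR))
E
python3 - <<'E'
from h import *
for c in ["top","scene"]:
    im=get_image(c); save(c+"0",im["color"]); W=cloud(im); np.savez(c+"0.npz",W=W,**{k:v for k,v in im.items()})
    for l in ["switch","lever","dummy_load","mic","talk_bar","radio","battery","adapter","spanner","multimeter","screwdriver","tin"]:
        for r in spotter.trace(l,c)[:2]:
            m=r["pixels"]; p=W[m]; print(c,l,round(r["p"],2),r["bbox"],np.nanmedian(p,0).round(3),np.nanpercentile(p,[2],0).round(3),np.nanpercentile(p,98,0).round(3))
s=ctrl.read_state(); print(s)
E
```

```text
top switch 0.85 [310.3, 181.4, 66.2, 86.2] [ 0.488 -0.213  0.047] [[ 0.398 -0.313  0.003]] [ 0.614 -0.127  0.078]
top lever 0.56 [330.4, 213.7, 22.2, 27.9] [ 0.485 -0.212  0.075] [[ 0.457 -0.237  0.047]] [ 0.54  -0.19   0.083]
top dummy_load 0.89 [331.9, 183.3, 17.6, 29.9] [ 0.608 -0.22   0.04 ] [[ 0.562 -0.241 -0.002]] [ 0.648 -0.199  0.053]
top mic 0.87 [188.3, 188.1, 35.6, 55.5] [0.549 0.205 0.039] [[0.47  0.16  0.002]] [0.627 0.261 0.203]
top talk_bar 0.69 [192.7, 221.0, 23.9, 10.7] [0.51  0.214 0.045] [[0.495 0.182 0.037]] [0.524 0.246 0.053]
top radio 0.83 [119.6, 171.5, 21.6, 68.2] [0.54  0.458 0.032] [[0.476 0.428 0.014]] [0.684 0.487 0.042]
top battery 0.87 [266.3, 245.3, 17.3, 35.4] [ 0.401 -0.003  0.021] [[ 0.36  -0.032 -0.   ]] [0.445 0.025 0.029]
top adapter 0.67 [331.5, 212.2, 23.2, 30.9] [ 0.485 -0.212  0.074] [[ 0.454 -0.237  0.046]] [ 0.546 -0.188  0.083]
top spanner 0.72 [130.9, 249.8, 15.6, 43.9] [0.364 0.433 0.007] [[ 0.31   0.419 -0.005]] [0.438 0.45  0.016]
top multimeter 0.92 [406.5, 173.9, 32.6, 54.1] [ 0.58  -0.479  0.041] [[ 0.494 -0.526  0.015]] [ 0.669 -0.
[... 1950 characters left out ...]
3, 'q': array([-1.26009173e+00,  8.72211920e-02,  1.37065709e+00,  5.71950139e-05,
        1.68362486e+00, -1.03075051e-01]), 'qvel': array([-2.92906718e-04,  1.58488739e-03, -1.71240350e-03,  3.02381976e-04,
       -3.60296945e-04, -8.44902854e-05]), 'effort': array([-3.13924374e-04, -3.40039730e+01, -3.02594769e+01,  7.18364376e-02,
        2.35254684e-02,  8.28710647e-07]), 'eef_pos': array([ 0.22117591, -0.50360101,  0.20551608]), 'orientation': array([9.78673867e-01, 2.05420202e-01, 3.29005484e-05, 4.15705146e-05]), 'force': array([ 0.26080021, -0.64702983,  0.35500524]), 'moment': array([ 0.00400006,  0.02657111, -0.04871197]), 'gripper_force': 0.0, 'gripper_width': 0.9986280206670104}
```

```bash
python3 - <<'E'
from h import *
d=np.load("top0.npz"); c=d["color"]
a=cv2.resize(c[170:280,295:395],None,fx=5,fy=5,interpolation=cv2.INTER_CUBIC)
e=np.load("scene0.npz")["color"]; b=cv2.resize(e[150:260,205:265],(300,550),interpolation=cv2.INTER_CUBIC)
save("sw0",np.hstack([a,b]))
W=d["W"]; 
for n in ["top0","scene0"]:
    W=np.load(n+".npz")["W"]
    m=(W[...,2]>.041)&(W[...,2]<.054)&(abs(W[...,1]+.21)<.13)&(W[...,0]<.56)&(W[...,0]>.40)
    p=W[m][:,:2]*1000; print(n,len(p),cv2.minAreaRect(p.astype(np.float32)))
    m=(W[...,2]>.066)&(W[...,2]<.085)&(abs(W[...,1]+.21)<.1)&(abs(W[...,0]-.5)<.1)
    p=W[m][:,:2]*1000; print("lever",len(p),p.min(0),p.max(0),cv2.minAreaRect(p.astype(np.float32)),cv2.fitLine(p.astype(np.float32),cv2.DIST_HUBER,0,.01,.01).ravel())
    m=(W[...,2]>.041)&(W[...,2]<.050)&(abs(W[...,1]-.214)<.06)&(W[...,0]<.54)&(W[...,0]>.46)
    p=W[m][:,:2]*1000; print("bar",len(p),cv2.minAreaRect(p.astype(np.float32)), np.median(W[m][:,2]))
    m=(W[...,2]>.030)&(W[...,2]<.050)&(abs(W[...,1]-.214)<.1)&(W[...,0]<.66)&(W[...,0]>.43)
    p=W[m][:,:2]*1000; print("mic",len(p),cv2.minAreaRect(p.astype(np.float32)))
E
```

```text
top0 2019 ((481.5787048339844, -220.20925903320312), (162.22503662109375, 192.23867797851562), 10.146172523498535)
lever 169 [ 453.63923497 -237.13006016] [ 553.13653792 -183.03048406] ((501.4745788574219, -202.52301025390625), (108.39276885986328, 31.122352600097656), 31.70520782470703) [ 9.2059702e-01  3.9051402e-01  5.0115530e+02 -2.0778659e+02]
bar 260 ((504.4949035644531, 214.55856323242188), (94.73776245117188, 69.1643295288086), 89.16765594482422) 0.04469360586935134
mic 1368 ((550.1849365234375, 210.135986328125), (96.79737091064453, 164.8865509033203), 85.00285339355469)
scene0 1220 ((491.9156188964844, -218.26577758789062), (143.26882934570312, 194.2427520751953), 9.746489524841309)
lever 99 [ 451.0556867  -230.15328311] [ 552.10197799 -182.88029619] ((500.6776123046875, -204.62112426757812), (107.70719146728516, 18.480968475341797), 21.986980438232422) [ 9.2674512e-01  3.7569067e-01  5.0497751e+02 -2.0432343e+02]
bar 256 ((512.2238159179688, 215.79116821289062), (53.973121643066406, 77.6122817993164), 0.039326924830675125) 0.04445330427837535
mic 1457 ((548.942626953125, 212.4565887451172), (99.72782897949219, 168.46353149414062), 85.16390228271484)
```

View pics/sw0.png

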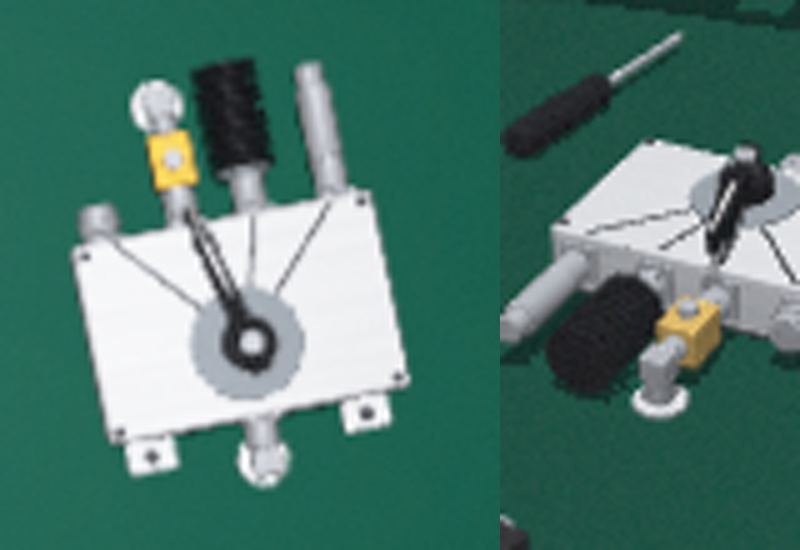

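View pics/scene0.png

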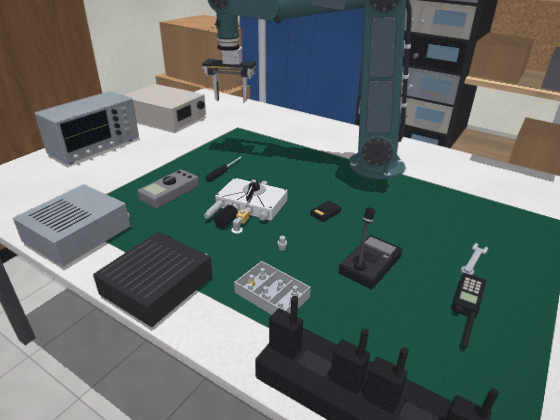

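The upper view shows the cap, antenna (brass block), finned dummy load and attenuator from left to right. The load is therefore on y = -22 and the target is -0.496, one click clockwise. The scene view shows the microphone clear at about (370, 258), with the adapter and battery between it and the switch. I'm moving above the left side of the lever.

Request:
apply_moves:
  rows:
    - [[407,-188,0],0]
    - [[407,-188,0],0]
    - [[407,-188,0],0]
    - [[407,-188,0],0]
    - [[407,-188,0],0]
    - [[407,-188,0],0]
    - [[407,-188,0],0]
    - [[407,-188,0],0]
    - [[407,-188,0],0]
    - [[407,-188,0],0]
    - [[407,-188,0],0]
    - [[407,-188,0],0]
  hand: 0
  squeeze: 15

```text
clock: 2.5
eef_pos: [0.5177, -0.1686, 0.2055]
orientation: [0.979, 0.205, -0.0, 0.0]
force: [-0.1, 0.2, 0.6]
gripper_width: 0.023
gripper_force: 0.0
```

```bash
cat >> h.py <<'E'
from scipy.spatial.transform import Rotation as Ro
def wrist(n):
    s=ctrl.read_state(); im=get_image("wrist"); T=np.eye(4); T[:3,:3]=Ro.from_quat(s["orientation"]).as_matrix(); T[:3,3]=s["eef_pos"]
    W=cloud(im,T@np.asarray(im["mount"])); save(n,im["color"]); return s,im,W
E
python3 - <<'E'
from h import *
s,im,W=wrist("w1"); np.savez("w1.npz",W=W,c=im["color"]); print(s["clock"],s["eef_pos"],s["orientation"],s["force"],s["gripper_width"])
m=(W[...,2]>.066)&(W[...,2]<.085)&(abs(W[...,1]+.21)<.1)&(abs(W[...,0]-.5)<.1)
p=W[m][:,:2]*1000; print("lever",len(p),np.median(W[m][:,2]),p.min(0),p.max(0),cv2.fitLine(p.astype(np.float32),cv2.DIST_HUBER,0,.01,.01).ravel())
for l in ["lever","switch","dummy_load"]:
    for r in spotter.trace(l,"wrist")[:1]: print(l,r["p"],r["bbox"],np.nanmedian(W[r["pixels"]],0))
E
```

```text
2.5 [ 0.51767642 -0.16856195  0.20545755] [ 9.78763805e-01  2.04990972e-01 -2.60775524e-04  2.16376400e-04] [-0.05745174  0.23851906  0.56562081] 0.02340395639593005
lever 1538 0.07737370533115848 [ 452.44897525 -237.44432287] [ 552.6796466  -182.02664358] [ 8.9515859e-01  4.4574779e-01  5.0492548e+02 -2.0601753e+02]
lever 0.64 [293.4, 163.0, 28.2, 118.3] [ 0.49933078 -0.20678862  0.07725471]
switch 0.82 [204.5, 67.1, 215.0, 239.7] [ 0.50554915 -0.20177543  0.04746536]
dummy_load 0.65 [336.7, 75.4, 57.6, 98.3] [ 0.60571803 -0.21658559  0.04062673]
```

View pics/w1.png

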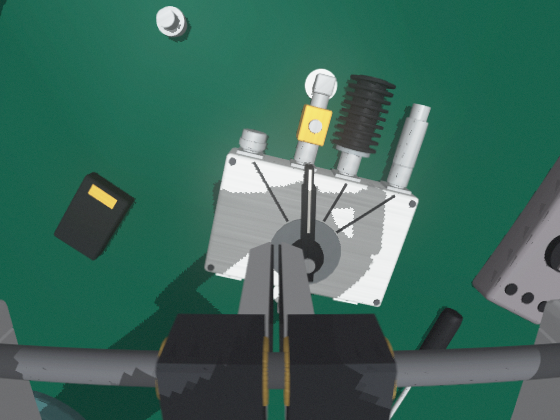

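The wrist view shows the lever straight up the picture from its hub at (308, 258) to its tip at (310, 165), on the antenna line. The finned load is at (362, 115), and the shut fingers are to the lever's left. I'm lowering them beside the blade.

Request:
apply_moves:
  rows:
    - [[0,0,50],0]
    - [[0,0,100],0]
    - [[0,0,130],0]
    - [[0,0,150],0]
    - [[0,0,150],0]

```text
clock: 3.2
eef_pos: [0.515, -0.1675, 0.0516]
orientation: [0.979, 0.205, -0.003, -0.002]
force: [-0.4, -0.2, -0.6]
gripper_width: 0.006
gripper_force: 0.0
```

Request:
apply_moves:
  rows:
    - [[0,8,0],0]
    - [[0.5,13,0],0.05]
    - [[1,16,0],0.1]
    - [[1,19,0],0.15]
    - [[1.5,23,0],0.2]
    - [[1.5,26,0],0.25]
    - [[1.5,29,0],0.3]
    - [[1.5,33,0],0.35]
    - [[1,36,0],0.4]
    - [[1,38,0],0.43]
    - [[1,38,0],0.43]

```text
clock: 4.3
eef_pos: [0.5356, -0.2035, 0.0574]
orientation: [1.0, -0.008, 0.002, 0.001]
force: [0.1, 0.1, 0.5]
gripper_width: 0.005
gripper_force: 0.0
```

```bash
python3 - <<'E'
from h import *
s,im,W=wrist("w2"); print(s["force"],s["eef_pos"])
im=get_image("top"); a=im["color"][170:280,295:395]; save("t2",cv2.resize(a,None,fx=5,fy=5,interpolation=cv2.INTER_CUBIC))
E
```

```text
[0.1025255  0.14356608 0.45779159] [ 0.53559855 -0.20349083  0.0574111 ]
```

View pics/w2.png

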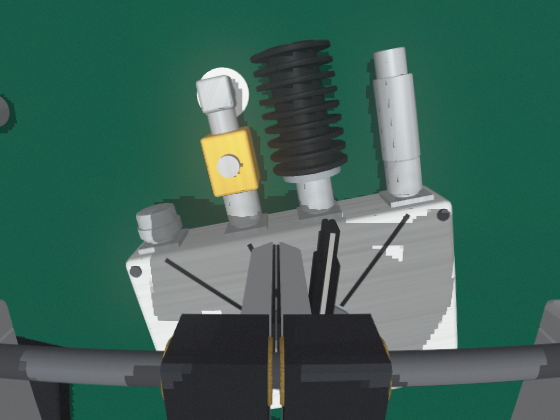

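The lever (325, 270) has left the finger and points at the load's connector (315, 200), with no force on the tool. I'm backing off to the left, lifting, and checking it.

Request:
apply_moves:
  rows:
    - [[0,-6,0],0]
    - [[0,-8,-30],0]
    - [[0,-8,-80],0]
    - [[0,-8,-130],0]
    - [[0,-8,-150],0]
    - [[0,-8,-150],0]

```text
clock: 5.0
eef_pos: [0.5366, -0.1946, 0.2107]
orientation: [1.0, -0.008, 0.004, 0.002]
force: [0.1, 0.3, -0.4]
gripper_width: 0.005
gripper_force: 0.0
```

```bash
python3 - <<'E'
from h import *
s,im,W=wrist("w3"); print(s["clock"],s["eef_pos"],s["orientation"],s["force"])
m=(W[...,2]>.068)&(W[...,2]<.085)&(abs(W[...,1]+.21)<.1)&(abs(W[...,0]-.5)<.1)
p=W[m][:,:2]*1000; print(len(p),p.min(0),p.max(0))
A=np.array([469.5,-220.5]); q=p[np.linalg.norm(p-A,axis=1)>40]-A; c=q.mean(0); a=np.arctan2(c[1],c[0]); print(len(q),"angle",a,"lever",a-0.173-0.248)
im=get_image("top"); W=cloud(im); np.savez("top3.npz",W=W)
for l in ["mic","talk_bar"]:
    r=spotter.trace(l,"top")[0]; p=W[r["pixels"]]; print(l,np.nanmedian(p,0))
r=spotter.trace("talk_bar","top")[0]; m=r["pixels"]&(W[...,2]>.04)
print(cv2.minAreaRect((W[m][:,:2]*1000).astype(np.float32)), np.median(W[m],0))
E
```

```text
5.0 [ 0.53659024 -0.19458583  0.21068589] [ 0.99995904 -0.00765034  0.00439952  0.00201044] [ 0.09862541  0.27253143 -0.36003012]
1378 [ 449.91197065 -233.96162025] [ 559.37337633 -216.71762143]
704 angle -0.10403356520569815 lever -0.5250335652056981
mic [0.35756011 0.43504154 0.00708884]Traceback (most recent call last):
  File "<stdin>", line 8, in <module>
IndexError: list index out of range
```

View pics/w3.png

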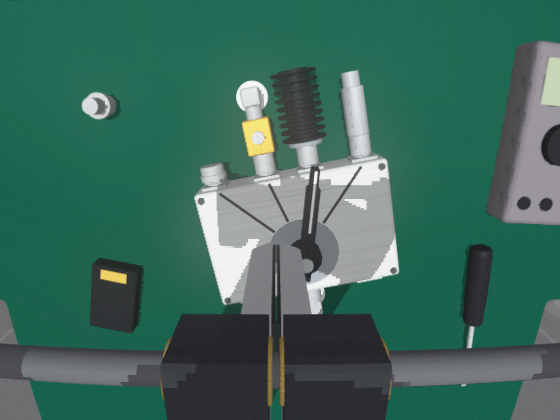

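The lever tip (315, 168) now points at the load's neck. It measures about -0.52, so it is clicked in at -0.496. Next I'm moving over the talk bar with the fingers shut.

Request:
apply_moves:
  rows:
    - [[-34,-45,0],0.07]
    - [[-34,-90,0],0.07]
    - [[-34,-135,0],0.07]
    - [[-34,-180,0],0.07]
    - [[-34,-225,0],0.07]
    - [[-34,-270,0],0.07]
    - [[-34,-315,0],0.07]
    - [[-34,-360,0],0.07]
    - [[-34,-395,0],0.07]
    - [[-34,-409,0],0.07]
    - [[-34,-409,0],0.07]
    - [[-34,-409,0],0.07]

```text
clock: 6.4
eef_pos: [0.5068, 0.2142, 0.2042]
orientation: [0.999, -0.043, -0.001, 0.001]
force: [-0.3, -0.2, -0.5]
gripper_width: 0.006
gripper_force: 0.0
```

```bash
python3 - <<'E'
from h import *
s,im,W=wrist("w4"); print(s["clock"],s["eef_pos"],s["orientation"],s["force"])
for l in ["talk_bar","mic"]:
    for r in spotter.trace(l,"wrist")[:2]:
        m=r["pixels"]&(W[...,2]>.030)&(W[...,2]<.05); print(l,r["p"],r["bbox"],np.nanmedian(W[m],0),cv2.minAreaRect((W[m][:,:2]*1000).astype(np.float32)))
E
```

```text
6.4 [0.5067929  0.21416446 0.20416544] [ 9.99059418e-01 -4.33388930e-02 -1.04067088e-03  9.68092573e-04] [-0.26601136 -0.22445824 -0.47178065]
talk_bar 0.87 [236.5, 166.4, 79.2, 38.5] [0.50691068 0.21638297 0.04543047] ((504.2874450683594, 216.24932861328125), (77.95394134521484, 38.113609313964844), 85.7665023803711)
talk_bar 0.36 [0.0, 65.9, 89.3, 169.3] [0.53554196 0.45619209 0.033547  ] ((532.3876953125, 458.3883361816406), (118.8350601196289, 57.092350006103516), 3.561086893081665)
mic 0.9 [219.9, 40.5, 107.7, 180.0] [0.54733137 0.2137622  0.0394395 ] ((548.4918823242188, 212.34234619140625), (100.07807922363281, 162.71725463867188), 84.8092041015625)
```

View pics/w4.png

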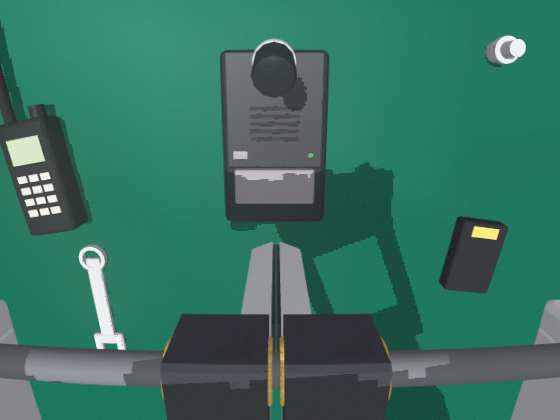

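The microphone is directly ahead: bar at (275, 187), centre (0.507, 0.216), and the TCP is above it within 2 mm. I'm descending to just above the bar.

Request:
apply_moves:
  rows:
    - [[0,-1,50],0]
    - [[0,-1,95],0]
    - [[0,-1,130],0]
    - [[0,-1,150],0]
    - [[0,-1,150],0]
    - [[0,-1,150],0]
    - [[0,-1,150],0]

```text
clock: 7.25
eef_pos: [0.5089, 0.2162, 0.0578]
orientation: [0.999, -0.044, 0.002, -0.001]
force: [0.1, -0.0, -0.0]
gripper_width: 0.006
gripper_force: 0.0
```

```bash
python3 -c "
from h import *
s=ctrl.read_state(); print(s['clock'],s['eef_pos'],s['force'])"
```

```text
7.25 [0.50892506 0.21622997 0.05780948] [ 0.1058937  -0.03690682 -0.03163813]
```

Request:
apply_moves:
  rows:
    - [[0,0,6],0]
    - [[0,0,11],0]
    - [[0,0,14],0]
    - [[0,0,16],0]
    - [[0,0,18],0]
    - [[0,0,19],0]
    - [[0,0,19],0]
    - [[0,0,19],0]

```text
clock: 8.05
eef_pos: [0.5079, 0.2165, 0.0391]
orientation: [0.999, -0.043, 0.001, -0.0]
force: [-3.1, -0.2, 11.6]
gripper_width: 0.006
gripper_force: 5.6
```

Request:
apply_moves:
  rows:
    - [[0,0,0.5],0]
    - [[0,0,0.5],0]
    - [[0,0,0.5],0]
    - [[0,0,0.5],0]
    - [[0,0,0.5],0]

```text
clock: 8.55
eef_pos: [0.508, 0.2165, 0.0391]
orientation: [0.999, -0.043, 0.001, -0.0]
force: [-4.0, -1.1, 13.6]
gripper_width: 0.005
gripper_force: 6.5
```

```bash
python3 - <<'E'
from h import *
s=ctrl.read_state(); print(s['clock'],s['eef_pos'],s['force'])
im=get_image("top"); W=cloud(im); a=cv2.resize(im["color"][165:275,305:385],(400,550),interpolation=cv2.INTER_CUBIC)
i2=get_image("scene"); b=cv2.resize(i2["color"][195:305,330:410],(400,550),interpolation=cv2.INTER_CUBIC); save("fin",np.hstack([a,b]))
m=(W[...,2]>.068)&(W[...,2]<.085)&(abs(W[...,1]+.21)<.06)&(abs(W[...,0]-.5)<.1)
p=W[m][:,:2]*1000; A=np.array([469.5,-220.5]); q=p[np.linalg.norm(p-A,axis=1)>40]-A; c=q.mean(0); print("lever",np.arctan2(c[1],c[0])-.421)
for l in ["mic","adapter","battery","talk_bar"]:
    for r in spotter.trace(l,"scene")[:1]: print(l,r["p"],r["bbox"],np.nanmedian(cloud(i2)[r["pixels"]],0))
E
```

```text
8.55 [0.50798896 0.21647033 0.03907037] [-3.98574169 -1.13547148 13.62140855]
lever -0.5355035251678917
mic 0.73 [337.6, 207.8, 63.6, 81.7] [0.59382994 0.21440208 0.03815372]
adapter 0.42 [279.3, 233.2, 6.7, 19.7] [ 0.62203794 -0.01645727  0.02131719]
battery 0.61 [311.6, 201.7, 29.8, 19.1] [0.40742917 0.00260527 0.0196879 ]
talk_bar 0.65 [365.3, 240.7, 33.1, 17.0] [0.50917932 0.22576779 0.03931753]
```

View pics/fin.png

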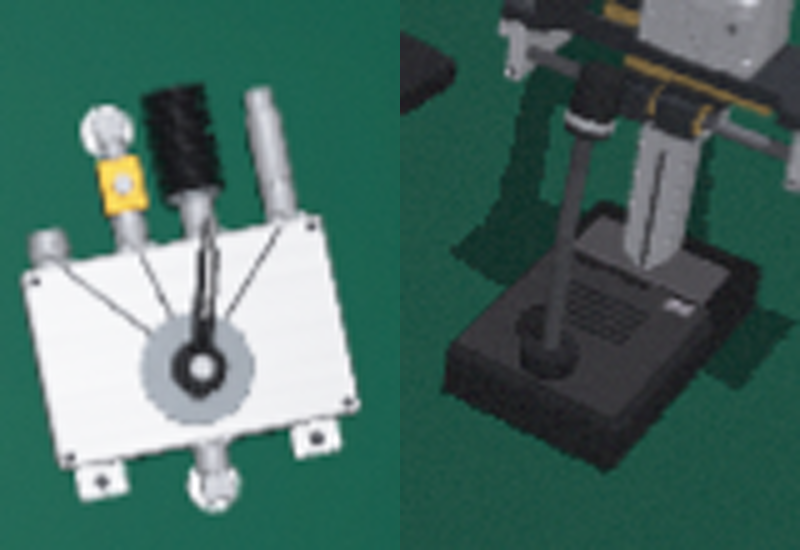

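The lever points at the load's connector (208, 215). The bar is flush and fully down at 0.039 m: z stayed the same while the force rose. The microphone hasn't moved.

```bash
python3 -c "
from plant import ctrl
print(ctrl.hand_in())"
```

```text
the job is handed in; nothing more can be done
None
```

I pushed the lever round one click to the finned dummy load, then pressed the talk bar fully down, and handed the job in with the bar still held at about 14 N; no verdict was returned.

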